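Three clicks on the gear-selector trainer

TASK

On the workshop bench is a gear-selector training unit whose lever has been left part-way along its notches. Push the lever all the way back to its home end, where the rubber buffer is, then push it the other way three clicks and leave it resting in the third notch from home, without ever running over into the fourth. Only push it, never pinch its grip between the fingers; leave the tin, cup, gauge and wheel nut where they are, and finish with the hand clear.

Things in the scene. Friction and masses are not known exactly. Their poses are not given: they have to be found in the camera images.
- selector: gear-selector training unit bolted to the bench: steel foot plate 280 x 140 x 8 mm, grey housing 220 x 100 mm with its top 60 mm above the bench, and an upright flat steel lever with a black T-shaped grip. Origin on the bench under the unit's centre. Its x axis is level, along the lever's travel from home to far end (about 100 mm at the grip); y is along the lever's hinge, z up.
- lever (a joint): lever angle, rad, growing as the grip goes to the unit's +x. Upright is 0.325. Notches every 0.13 (22 mm at the grip): home 0, first 0.13, second 0.26, third 0.39, fourth 0.52, fifth 0.65; ends -0.02 and 0.67. Starts between 0.08 and 0.44. The hump between notches needs about 6 to 8 N at the grip; past half-way the lever snaps into the next notch and stays there.
- handle_mid (a point): centre of the lever's black T-shaped grip, 170 mm from the hinge (206 to 215 mm above the bench). The grip is a rounded block 76 mm long across the travel, 32 mm thick along it and 40 mm high along the lever; it leans with the lever. Pressing its home face and its away face at once counts as pinching.
- hinge (a point): the lever's hinge axis, inside the housing, 45 mm above the bench, straight above the unit's origin
- quadrant (a point): top middle of the steel quadrant that stands beside the lever (22 mm to the unit's +y), 150 mm above the bench: 7 rounded teeth, 13 mm apart, with 6 notches between them into which a spring plunger on the lever drops
- home_stop (a point): face of the rubber buffer, 88 mm above the bench, on an aluminium bracket (top 105 mm above the bench) that stands on the housing at the home end only
- tin: bystander: closed red tin, 74 mm across, 85 mm high, standing on the bench, origin under its centre
- cup: bystander: white paper cup, 72 mm across, 90 mm high, standing, origin under its centre
- gauge: bystander: flat steel depth gauge lying on the bench, bar 210 x 14 x 5 mm along its x axis with a cross-piece 20 x 80 x 9 mm, origin under the bar's centre
- wheel_nut: bystander: steel wheel nut 25 mm across, 24 mm high, standing, origin under its centre

How it is judged:
By the outcome, as a careful person would: the job done as asked, in the order asked, and still so for the second after the job is handed in, with the robot touching nothing.
It also fails if it takes over 61 s, if anything falls off the work surface, if the arm or the gripper's body presses on something with over 40 N, if the wrist force passes 120 N, or if a joint passes its speed limit or range.

ROBOT

A 6-joint arm with a two-finger parallel gripper is mounted at the origin on the work surface. World frame = base frame: x ahead of the robot, y to its left, z up, the work surface at z = 0. Lengths are in m, angles in degrees, forces in N, time in s.
With the tool pointing down it reaches from about 0.35 to 0.975 m from the base axis. Payload 17.4 kg.
Tool frame: the origin (TCP) lies midway between the tips of the shut fingers; the grasp point (between the pads) lies 19 mm behind it; z points along the fingers, x is the direction in which the jaws open and shut, and the axes are right-handed (so a half turn about z gives the same grasp; the last joint's range is limited). The gripper opens to 85 mm and grips with 20 to 120 N. Pads are 22 mm wide; open, the fingers measure 114 mm over their backs; the gripper's body (76 mm by 85 mm) begins 54 mm behind the grasp point. The pads swing forward as they close: fully open they stand 13 mm farther back than shut.
Start: joints at [68.595, 6.646, 82.598, -0, 90.757, -2.166], TCP at [0.222, 0.637, 0.195] pointing down, gripper open.
Joint ranges: [-162.19, 162.19], [-47.58, 125.68], [4.15, 143.07], [-65.23, 245.23], [0.69, 171.88], [-170.13, 170.13]. Speed limits (degrees/s): [108.29, 108.29, 127.2, 180, 180, 180].

INTERFACE

Orientations are given as [roll, pitch, yaw] about the fixed x, y, z axes, in that order (R = Rz(yaw) Ry(pitch) Rx(roll)).
In Python, from bench import ctrl, eyes, order gives the robot as it stands.
- The arm moves only by the tool send_rows, never from a script. Its argument "increments" is a list that holds one entry, the list of rows, each a list of 4 numbers: the shift along the tool's x, y, z in m, then the turn about the tool's z in degrees. A call has 1 to 10 rows; each row shifts and turns the commanded pose from where the row before left it, along the tool's axes as they then stand; what a row does not reach is not made up. A row lasts 1/8 s, in which the tool goes at most 62.5 mm and 10.7 degrees, less where a joint would pass 70% of its speed; a pose out of reach is approached as far as the arm can. A call is refused whole if a number of a shift passes 0.0625 or a number of a turn 10.7, either way. A call with a gripper value outside its range is refused whole. "hand" is the opening, from 0 (shut) to 1 (fully open), set as the call begins (left out, the last holds). The fingers move at their own pace and stop on an object; "squeeze" is the grip in N (left out, the last holds). Time passes only in rows, so rows that do not move let the fingers close. It gives the time, the measured TCP pose, the force and the opening at its end, in the units of the state.
- ctrl.get_state(): the state, without advancing time (a new reading comes with each control period).
- eyes.get_image(name): name is "scene" or "top" or "wrist"; returns the picture (400x640x3 uint8, red, green, blue); there is no depth.
- eyes.camera_info(name): a dict with "camera_matrix" (3x3 intrinsics, pixels), "rvec" (rotation vector, rad) and "tvec" (3), from world to camera coordinates, as OpenCV has them; the wrist camera has in their place "hand_eye" (4x4, takes a point from camera to tool coordinates, whose origin is the TCP and whose axes are the tool frame's). Camera axes: x right, y down, z forward; pixel columns grow to the right and rows downward; lengths in m; the calibration is good to about 2 mm. A picture is of the moment at which its call begins: read the wrist's pose just before it. camera_info takes no time and is no camera call.
- order.close_job(): hands the job in, once; it reports no verdict.
The state is a dict: "t": time; "joint_pos": joint angles; "joint_vel": joint speeds; "joint_torque": joint torques, N m; "position": TCP position; "orientation": TCP orientation; "ft_force": force on the tool from outside, world axes, zero at the start; "ft_torque": the same for the moment, N m; "opening": opening from 0.0 (shut) to 1.0 (fully open).
Only numpy, scipy, OpenCV 4.12 (cv2) and the standard library are available. Lean on these libraries where they do the work, as an engineer would, in place of code of your own. Each camera call takes 0.05 s, during which the arm holds its last target. There are 200 camera calls.

## Working session

There is one attempt and no reset: what is moved stays moved. The work goes in short steps, Python scripts to look and compute and a tool call to move; the robot and the scene stay as the last step left them, time stands still between calls to the robot, and variables do not carry over. Pictures are saved under pics/ and viewed, about 8 in all and at most 12, crops included, and the job is handed in when it is done.

Besides the shell and the picture viewer there is one more tool, called after "Call:" as name(argument=value, ...), one argument or row to a line, values as JSON. send_rows: Moves the arm, as the interface text tells. Its arguments: {"type":"object","properties":{"increments":{"type":"array","items":{"type":"array","items":{"type":"array","items":{"type":"number"}}}},"hand":{"type":"number"},"squeeze":{"type":"number"}},"required":["increments"]}

```bash
mkdir -p pics; cat > h.py <<'E'
import numpy as np, cv2
from bench import ctrl, eyes, order
from scipy.spatial.transform import Rotation as R
def shot(n,f):
    im=eyes.get_image(n); cv2.imwrite('pics/'+f,im[:,:,::-1]); return im
def cam(n):
    i=eyes.camera_info(n); K=np.array(i['camera_matrix'],float)
    if 'rvec' in i:
        r=cv2.Rodrigues(np.array(i['rvec'],float))[0]; t=np.array(i['tvec'],float).ravel()
        return K,r,t
    s=ctrl.get_state(); T=np.eye(4); T[:3,:3]=R.from_euler('xyz',s['orientation'],degrees=True).as_matrix(); T[:3,3]=s['position']
    M=np.linalg.inv(T@np.array(i['hand_eye'])); return K,M[:3,:3],M[:3,3]
def plane(c,uv,z):
    K,r,t=c; d=r.T@np.linalg.inv(K)@[uv[0],uv[1],1]; o=-r.T@t; return o+d*(z-o[2])/d[2]
def proj(c,p):
    K,r,t=c; q=K@(r@np.array(p)+t); return q[:2]/q[2]
E
python3 - <<'E'
from h import *
a=shot('scene','s1.png');b=shot('top','t1.png')
print(ctrl.get_state())
for n in('scene','top'):
    K,r,t=cam(n);print(n,-r.T@t,K[0,0])
E
```

```text
{'t': 0.1, 'joint_pos': array([ 6.85961912e+01,  6.67308319e+00,  8.26337705e+01,  5.05872961e-04,
        9.07572953e+01, -2.16606237e+00]), 'joint_vel': array([-0.03143459, -0.04945215, -0.20010644,  0.00671173,  0.09216081,
       -0.02017334]), 'joint_torque': array([ 2.47127755e-03, -7.33663630e+01, -6.33790398e+01,  9.40569043e-05,
        5.23589333e-03, -1.21540884e-04]), 'position': array([0.22233163, 0.6370951 , 0.19399587]), 'orientation': array([-1.79997070e+02,  6.40840257e-02,  7.07622616e+01]), 'ft_force': array([ 0.95044166, -0.21924814,  0.39295033]), 'ft_torque': array([ 0.01939948,  0.01563356, -0.00545413]), 'opening': 1.000763948618986}
scene [0.99164031 0.32746457 0.488727  ] 399.1585862310528
top [0.4774528  0.00224313 0.96213609] 414.23870425206843
```

View pics/s1.png

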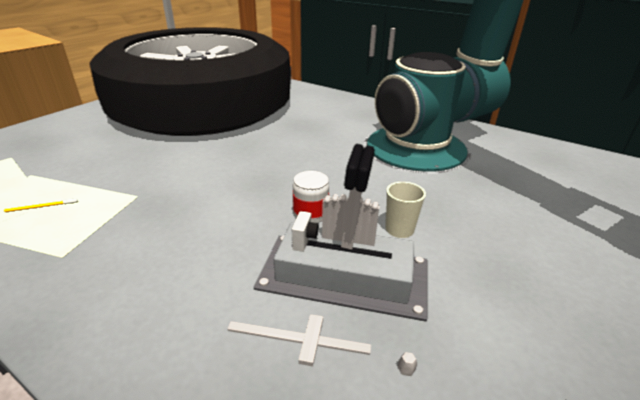

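View pics/t1.png

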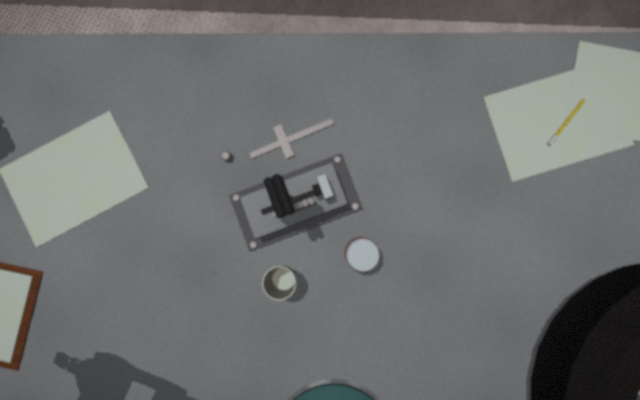

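The scene view shows the selector with its white bracket (home) at image-left, (302,232), and the grip at (360,168). In the top view the foot-plate bolts are at about (236,197), (337,159), (355,206) and (253,244). The bracket is at (325,187), the grip at (279,195), the cup at (280,283), the tin at (363,255), the gauge at (290,138) and the nut at (227,156).

```bash
python3 - <<'E'
from h import *
c=cam('top')
B=[plane(c,p,.01) for p in((236,197),(337,159),(355,206),(253,244))]
o=np.mean(B,0); ux=(B[0]+B[3]-B[1]-B[2])[:2]; ux/=np.linalg.norm(ux); uy=np.array([-ux[1],ux[0]])
print('origin',o,'ux',ux,'yaw',np.degrees(np.arctan2(ux[1],ux[0])))
for b in B: print((b-o)[:2]@ux,(b-o)[:2]@uy)
# grip mask
for n,f in(('top','t1.png'),('scene','s1.png')):
    im=cv2.imread('pics/'+f); cc=cam(n)
    m=(im.max(2)<45).astype(np.uint8)
    k,l,s,ce=cv2.connectedComponentsWithStats(m)
    for i in range(1,k):
        if s[i,4]>40: print(n,s[i],ce[i])
    for a in np.arange(0,.66,.13):
        p=np.r_[o[:2]+ux*.17*np.sin(a-.325),.045+.17*np.cos(a-.325)]
        print(n,round(a,2),p,proj(cc,p))
for nm,p,z in(('cup',(280,283),.09),('tin',(363,255),.085),('brk',(325,187),.105)):
    q=plane(c,p,z);print(nm,q,(q-o)[:2]@ux,(q-o)[:2]@uy)
E
```

```text
origin [0.54538389 0.0907113  0.01      ] ux [-0.35672994  0.93420755] yaw 110.89950581109237
0.12514964971938697 -0.05787806614766294
-0.12487254500173205 -0.058400551517447157
-0.12513370459137413 0.05840055151744716
0.12485659987371918 0.05787806614766295
top [265 176  30  41 706] [279.36402266 196.2592068 ]
top [314 186   7   9  41] [316.46341463 190.53658537]
top [  530   264   110   136 11422] [592.94177902 342.99168272]
top 0.0 [0.56474808 0.04000019 0.20610062] [313.13860124 183.36002239]
top 0.13 [0.55713468 0.05993822 0.2117781 ] [302.01921463 187.10534611]
top 0.26 [0.54932298 0.08039558 0.214641  ] [290.59942105 191.16644898]
top 0.39 [0.54144479 0.10102703 0.214641  ] [279.19765202 195.43259626]
top 0.52 [0.53363309 0.12148439 0.2117781 ] [268.13511353 199.78374489]
top 0.65 [0.52601969 0.14142242 0.20610062] [257.71699015 204.09755418]
scene [  301     0   202    97 13078] [384.79431106  36.86672274]
scene [  447     0   193   157 18859] [573.62076462  75.2160772 ]
scene [502   4  20  59 194] [510.51030928  36.84020619]
scene [   91    29   200   107 14068] [191.5934745
[... 286 characters left out ...]
 248.89966555]
scene 0.0 [0.56474808 0.04000019 0.20610062] [312.90814785 166.02407665]
scene 0.13 [0.55713468 0.05993822 0.2117781 ] [327.30193754 164.37365533]
scene 0.26 [0.54932298 0.08039558 0.214641  ] [342.32655929 164.46869842]
scene 0.39 [0.54144479 0.10102703 0.214641  ] [357.62188768 166.35687787]
scene 0.52 [0.53363309 0.12148439 0.2117781 ] [372.80264465 170.02664641]
scene 0.65 [0.52601969 0.14142242 0.20610062] [387.47643449 175.40450087]
cup [0.36877793 0.11314003 0.09      ] 0.08395372216974499 0.15698562079947861
tin [ 0.42787148 -0.06010764  0.085     ] -0.09897600220278822 0.16358260919340886
brk [0.56892056 0.02029201 0.105     ] -0.07418247076666408 0.003132531399958352
```

The lever is at the third notch: both views match 0.39. I'll push with shut fingers, with tool y lined up along the travel.

Call:
send_rows(
  increments=[
    [[0,0,-0.022,10],[0,0,-0.022,10],[0,0,-0.022,10],[0,0,-0.022,10],[0,0,-0.022,9.9],[0,0,0,0]],
  ],
  hand=0,
  squeeze=40,
)

```text
t: 0.85
position: [0.2226, 0.6376, 0.306]
orientation: [-179.9, -0.1, 20.9]
ft_force: [0.8, -0.3, -0.1]
opening: -0.003
```

```bash
cat >> h.py <<'E'
O=np.array([.5454,.0907]);UX=np.array([-.3567,.9342]);UY=np.array([-.9342,-.3567])
def where():
    s=ctrl.get_state(); p=s['position']; d=p[:2]-O; f=s['ft_force']
    print('t',round(s['t'],2),'u',np.round([d@UX,d@UY,p[2]],4),'F',np.round([f[:2]@UX,f[:2]@UY,f[2]],1),'rpy',np.round(s['orientation'],1),'op',round(s['opening'],2))
    return s
def need(u,v,z):
    s=ctrl.get_state(); p=np.r_[O+UX*u+UY*v,z]-s['position']
    print('need',np.round(R.from_euler('xyz',s['orientation'],degrees=True).as_matrix().T@p,4))
E
python3 -c "
from h import *
where();need(.08,0,.30)"
```

```text
t 0.85 u [0.6261 0.1065 0.306 ] F [-0.6 -0.7 -0.1] rpy [-1.799e+02 -1.000e-01  2.090e+01] op -0.0
need [0.1063 0.5461 0.0053]
```

Call:
send_rows(
  increments=[
    [[0.0106,0.0546,0],[0.0106,0.0546,0],[0.0106,0.0546,0]],
  ],
)

```text
validation failed for argument at $.in...
```

Call:
send_rows(
  increments=[
    [[0.0106,0.0546,0,0],[0.0106,0.0546,0,0],[0.0106,0.0546,0,0],[0.0106,0.0546,0,0],[0.0106,0.0546,0,0],[0.0106,0.0546,0,0],[0.0106,0.0546,0,0],[0.0106,0.0546,0,0],[0.0106,0.0546,0,0],[0,0,0,0]],
  ],
)

```text
t: 2.1
position: [0.4878, 0.2093, 0.303]
orientation: [180.0, 0.1, 20.9]
ft_force: [0.1, -0.4, 0.1]
opening: 0.002
```

```bash
python3 -c "
from h import *
where();need(.075,0,.195)
c=cam('wrist');shot('wrist','w1.png')
for a in(.26,.39,.52): print(proj(c,np.r_[O+UX*.17*np.sin(a-.325),.045+.17*np.cos(a-.325)]))"
```

```text
t 2.1 u [0.1313 0.0116 0.303 ] F [-0.4  0.   0.1] rpy [1.80e+02 1.00e-01 2.09e+01] op 0.0
need [0.0118 0.0563 0.108 ]
[329.12859077 311.5042443 ]
[329.32405111 294.57324237]
[329.4406732 275.6030243]
```

View pics/w1.png

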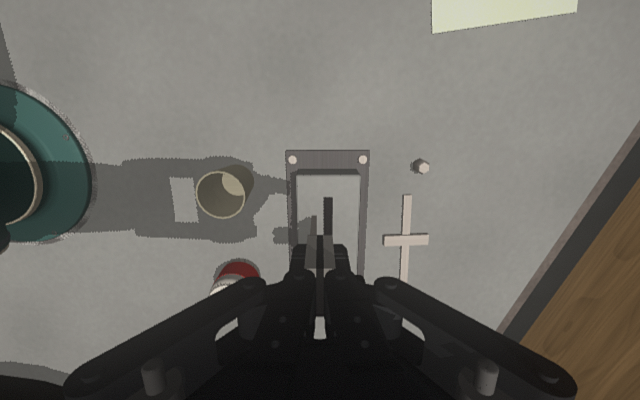

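The wrist view shows the shut fingers over the unit, with the foot plate spanning columns 287–369. The grip is hidden behind the fingers at about (325,265), and the lateral alignment is good. Next I descend on the away side of the grip.

Call:
send_rows(
  increments=[
    [[0.0118,0.0513,0,0],[0,0,0.036,0],[0,0,0.036,0],[0,0,0.036,0],[0,0,0,0],[0,0,0,0]],
  ],
)

```text
t: 2.9
position: [0.5159, 0.1691, 0.1981]
orientation: [180.0, -0.1, 21.0]
ft_force: [-0.0, -0.4, 0.6]
opening: -0.002
```

```bash
python3 -c "
from h import *
where()"
```

```text
t 2.9 u [ 0.0838 -0.0004  0.1981] F [-0.3  0.2  0.6] rpy [ 1.8e+02 -1.0e-01  2.1e+01] op -0.0
```

Call:
send_rows(
  increments=[
    [[0,0.008,0,0],[0,0.008,0,0],[0,0.008,0,0],[0,0.008,0,0],[0,0.005,0,0],[0,0.005,0,0],[0,0.005,0,0],[0,0,0,0]],
  ],
)

```text
t: 3.9
position: [0.5328, 0.1243, 0.197]
orientation: [180.0, -0.0, 20.8]
ft_force: [-0.0, 0.7, 3.2]
opening: 0.001
```

```bash
python3 -c "
from h import *
where()"
```

```text
t 3.9 u [ 0.0359 -0.0002  0.197 ] F [ 0.7 -0.3  3.2] rpy [180.   -0.   20.8] op 0.0
```

Call:
send_rows(
  increments=[
    [[0,0.005,0,0],[0,0.005,0,0],[0,0.005,0,0],[0,0.005,0,0],[0,0.005,0,0],[0,0.005,0,0],[0,0.005,0,0],[0,0.005,0,0],[0,0,0,0]],
  ],
)

```text
t: 5.03
position: [0.5475, 0.087, 0.1987]
orientation: [180.0, -0.2, 20.9]
ft_force: [-2.3, 1.1, 15.2]
opening: -0.001
```

```bash
python3 -c "
from h import *
where()"
```

```text
t 5.03 u [-0.0042 -0.0006  0.1987] F [ 1.8  1.8 15.2] rpy [180.   -0.2  20.9] op -0.0
```

Vertical force is 15 N upward, which I did not expect, so I'm taking a look.

```bash
python3 -c "
from h import *
a=shot('scene','s2.png');b=shot('top','t2.png')
where()
A=cv2.resize(a[90:290,220:480],None,fx=2.3,fy=2.3,interpolation=3);B=cv2.resize(b[120:300,180:420],None,fx=1.5,fy=1.5)
cv2.imwrite('pics/s2c.png',A[:,:,::-1])"
```

```text
t 5.12 u [-0.0041 -0.0006  0.1987] F [ 1.2  1.9 14.7] rpy [180.   -0.2  20.9] op 0.0
```

View pics/s2c.png

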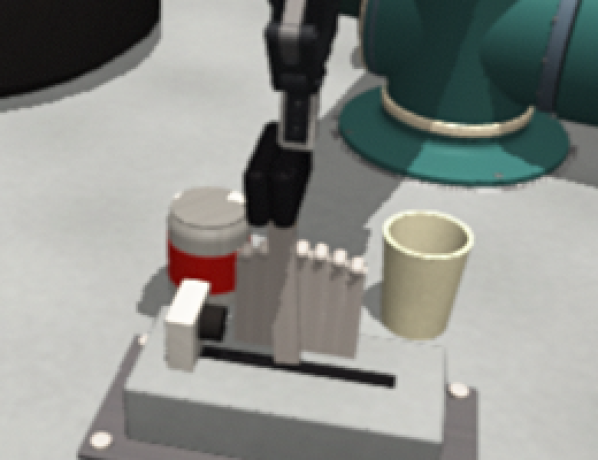

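```bash
python3 -c "
from h import *
c=cam('scene')
f=lambda u,v,z:np.round((proj(c,np.r_[O+UX*u+UY*v,z])-[220,90])*2.3)
print('tcp',f(-.004,0,.1987),'tcp+36mm',f(-.004,0,.235))
for a in(.13,.26,.39):
  for h in(.15,.19):
    for n in(-.016,.016):
      s,k=np.sin(a-.325),np.cos(a-.325)
      print(a,h,n,[f(h*s+n*k,v,.045+h*k-n*s) for v in(-.038,.038)])
"
```

```text
tcp [291. 195.] tcp+36mm [294. 143.]
0.13 0.15 -0.016 [array([214., 230.]), array([240., 172.])]
0.13 0.15 0.016 [array([265., 229.]), array([286., 170.])]
0.13 0.19 -0.016 [array([202., 172.]), array([230., 118.])]
0.13 0.19 0.016 [array([255., 169.]), array([278., 115.])]
0.26 0.15 -0.016 [array([245., 228.]), array([268., 170.])]
0.26 0.15 0.016 [array([297., 232.]), array([315., 173.])]
0.26 0.19 -0.016 [array([242., 169.]), array([267., 115.])]
0.26 0.19 0.016 [array([297., 173.]), array([316., 118.])]
0.39 0.15 -0.016 [array([277., 230.]), array([297., 171.])]
0.39 0.15 0.016 [array([329., 240.]), array([344., 179.])]
0.39 0.19 -0.016 [array([285., 171.]), array([305., 116.])]
0.39 0.19 0.016 [array([340., 181.]), array([354., 125.])]
```

Call:
send_rows(
  increments=[
    [[0,0,-0.005,0],[0,0,-0.005,0],[0,0,0,0],[0,0,0,0]],
  ],
)

```text
t: 5.62
position: [0.5468, 0.087, 0.2064]
orientation: [-180.0, 0.0, 20.9]
ft_force: [0.4, 0.1, -0.5]
opening: -0.002
```

```bash
python3 -c "
from h import *
where();c=cam('wrist');print(eyes.camera_info('wrist')['hand_eye'])
a=shot('scene','s3.png');b=shot('wrist','w3.png')
A=cv2.resize(a[90:240,280:420],None,fx=3,fy=3,interpolation=3);A=cv2.resize(A,(420,450))
B=b[200:400,180:460];B=cv2.resize(B,(380,271));C=np.zeros((450,800,3),np.uint8);C[:,:420]=A;C[:271,420:]=B
cv2.imwrite('pics/c3.png',C[:,:,::-1])"
```

```text
t 5.62 u [-0.0039  0.      0.2064] F [-0.  -0.4 -0.5] rpy [-180.     0.    20.9] op -0.0
[[ 9.99999879e-01  1.19793887e-05  4.90929301e-04  8.06508651e-04]
 [-1.53871182e-04  9.57003577e-01  2.90076078e-01 -7.38323267e-02]
 [-4.66346163e-04 -2.90076118e-01  9.57003463e-01 -1.80311026e-01]
 [ 0.00000000e+00  0.00000000e+00  0.00000000e+00  1.00000000e+00]]
```

View pics/c3.png

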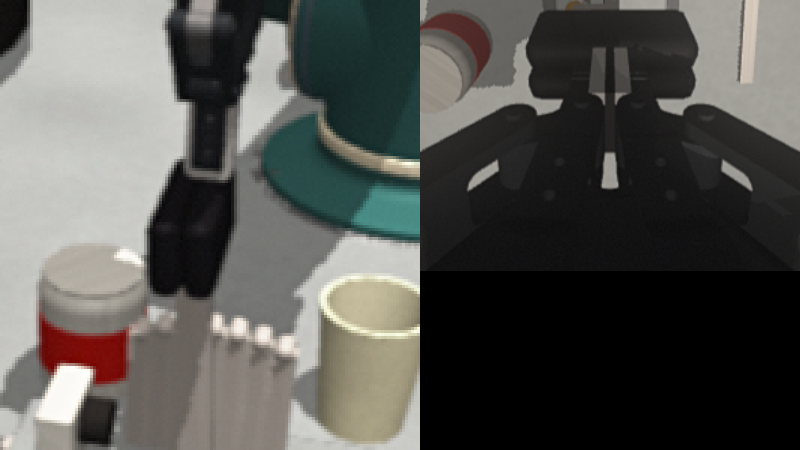

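```bash
python3 -c "
from h import *
i=eyes.camera_info('wrist');K=np.array(i['camera_matrix'])
T=np.eye(4);T[:3,:3]=R.from_euler('xyz',[180,.1,20.9],degrees=True).as_matrix();T[:3,3]=[.4878,.2093,.303]
for dz in(0,.036):
  T2=T.copy();T2[2,3]+=dz
  M=np.linalg.inv(T2@np.array(i['hand_eye']));c=(K,M[:3,:3],M[:3,3])
  print(dz,[np.round(proj(c,np.r_[O+UX*.125+UY*v,.01])) for v in(.058,-.058)], 'cup',proj(c,[.3688,.1131,.09]))
print('obs 292,159 363,159 ; cup 220,195')
M=np.linalg.inv(np.array(i['hand_eye']));print('tip',proj((K,M[:3,:3],M[:3,3]),[0,0,0]),'tip-19',proj((K,M[:3,:3],M[:3,3]),[0,0,-.019]))
"
```

```text
0 [array([291., 160.]), array([361., 160.])] cup [217.91709234 197.45881151]
0.036 [array([293., 156.]), array([358., 156.])] cup [225.78753156 190.66157555]
obs 292,159 363,159 ; cup 220,195
tip [318.13564722 223.23218958] tip-19 [318.01245182 235.00370073]
```

View pics/w3.png

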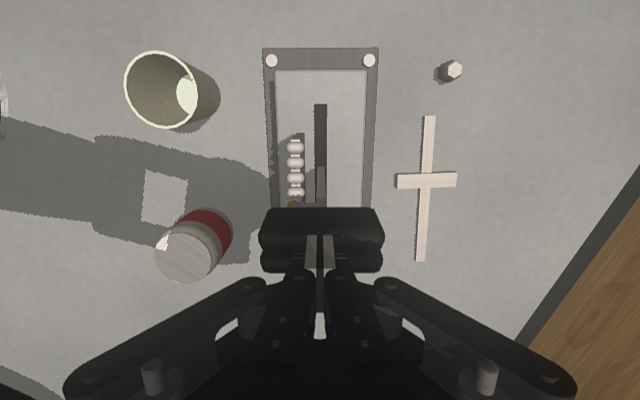

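The state's z agrees with the scene. The wrist view shows the visible pad tips ending near row 235, where I predicted 223, so the tips sit about 19 mm higher than I assumed. They had ridden up on the grip's rounded top edge. The lever is at about 0.26. I'll back off, go lower and push again.

Call:
send_rows(
  increments=[
    [[0,-0.02,0,0],[0,-0.02,0,0],[0,-0.01,0,0],[0,0,0.015,0],[0,0,0.015,0],[0,0,0,0]],
  ],
)

```text
t: 6.48
position: [0.5284, 0.1332, 0.1746]
orientation: [-180.0, 0.2, 20.8]
ft_force: [0.1, 0.9, 0.2]
opening: 0.003
```

```bash
python3 -c "
from h import *
where()"
```

```text
t 6.47 u [0.0458 0.0007 0.1746] F [ 0.8 -0.5  0.2] rpy [-180.     0.2   20.8] op 0.0
```

Call:
send_rows(
  increments=[
    [[0,0.005,0,0],[0,0.005,0,0],[0,0.005,0,0],[0,0.005,0,0],[0,0.005,0,0],[0,0.005,0,0],[0,0,0,0]],
  ],
)

```text
t: 7.35
position: [0.5397, 0.1058, 0.1767]
orientation: [-180.0, -0.0, 20.9]
ft_force: [-0.5, 2.8, 0.7]
opening: -0.005
```

```bash
python3 -c "
from h import *
where()"
```

```text
t 7.35 u [ 1.610e-02 -1.000e-04  1.767e-01] F [ 2.8 -0.5  0.7] rpy [-180.    -0.    20.9] op -0.0
```

Contact came where expected, with a horizontal force. Pushing on.

Call:
send_rows(
  increments=[
    [[0,0.004,0,0],[0,0.004,0,0],[0,0.004,0,0],[0,0.004,0,0],[0,0.004,0,0],[0,0.004,0,0],[0,0.004,0,0],[0,0.004,0,0],[0,0,0,0]],
  ],
)

```text
t: 8.48
position: [0.5513, 0.0754, 0.1768]
orientation: [180.0, -0.0, 20.8]
ft_force: [0.3, -0.1, 0.3]
opening: -0.006
```

```bash
python3 -c "
from h import *
where()"
```

```text
t 8.47 u [-0.0164 -0.      0.1768] F [-0.2 -0.3  0.3] rpy [180.   -0.   20.8] op -0.01
```

Call:
send_rows(
  increments=[
    [[0,0.003,0,0],[0,0.003,0,0],[0,0.002,0,0],[0,0,0,0]],
  ],
)

```text
t: 8.98
position: [0.554, 0.0682, 0.1767]
orientation: [180.0, 0.0, 20.8]
ft_force: [-0.3, 0.3, 0.9]
opening: -0.001
```

Call:
send_rows(
  increments=[
    [[0,0.002,0,0],[0,0.002,0,0],[0,0,0,0]],
  ],
)

```text
t: 9.35
position: [0.5554, 0.0645, 0.1767]
orientation: [-180.0, 0.0, 20.9]
ft_force: [0.4, 0.5, 1.2]
opening: 0.003
```

Call:
send_rows(
  increments=[
    [[0,0.002,0,0],[0,0.002,0,0],[0,0,0,0]],
  ],
)

```text
t: 9.72
position: [0.5566, 0.0612, 0.1765]
orientation: [-180.0, 0.0, 20.9]
ft_force: [-1.7, 5.1, -1.1]
opening: -0.0
```

```bash
python3 -c "
from h import *
where();a=shot('scene','s4.png')
A=cv2.resize(a[90:290,220:480],None,fx=2.3,fy=2.3,interpolation=3)
cv2.imwrite('pics/s4c.png',A[:,:,::-1])"
```

```text
t 9.72 u [-0.0316  0.      0.1765] F [ 5.3 -0.2 -1.1] rpy [-180.     0.    20.9] op -0.0
```

View pics/s4c.png

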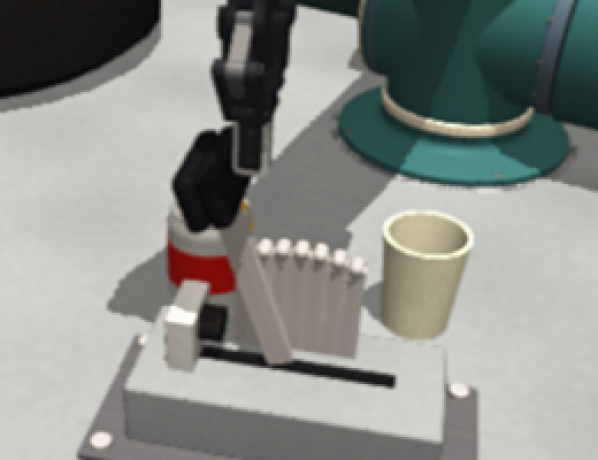

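The lever now leans fully toward the bracket. The near face of the grip, at about (185–240,228) in the crop, matches angle 0. I'll press a little more against the buffer to confirm.

Call:
send_rows(
  increments=[
    [[0,0.002,0,0],[0,0.002,0,0],[0,0,0,0]],
  ],
)

```text
t: 10.15
position: [0.5572, 0.0598, 0.1765]
orientation: [-179.7, 0.0, 21.0]
ft_force: [-10.2, 23.9, 1.5]
opening: -0.002
```

```bash
python3 -c "
from h import *
where()"
```

```text
t 10.15 u [-0.0331  0.      0.1765] F [25.9  1.   1.5] rpy [-179.7    0.    21. ] op -0.0
```

Hard stop reached at 26 N. Retreating and going over to the home side.

Call:
send_rows(
  increments=[
    [[0,-0.015,0,0],[0,-0.02,0,0],[0,0,-0.04,0],[0,0,-0.04,0],[0,0,-0.04,0],[0,0.036,0,0],[0,0.036,0,0],[0,0.036,0,0],[0,0.01,0,0],[0,0,0,0]],
  ],
)

```text
t: 11.4
position: [0.5877, -0.0201, 0.2967]
orientation: [180.0, 0.0, 20.8]
ft_force: [0.1, 0.4, -0.4]
opening: -0.002
```

```bash
python3 -c "
from h import *
where()"
```

```text
t 11.4 u [-0.1186 -0.      0.2967] F [ 0.3 -0.3 -0.4] rpy [180.    0.   20.8] op -0.0
```

Call:
send_rows(
  increments=[
    [[0,0,0.03,0],[0,0,0.03,0],[0,0,0.03,0],[0,0,0.028,0],[0,-0.006,0,0],[0,-0.006,0,0],[0,-0.006,0,0],[0,-0.006,0,0],[0,-0.004,0,0],[0,0,0,0]],
  ],
)

```text
t: 12.65
position: [0.5778, 0.006, 0.1788]
orientation: [180.0, -0.0, 20.9]
ft_force: [0.3, 0.8, -0.0]
opening: -0.001
```

```bash
python3 -c "
from h import *
where()"
```

```text
t 12.65 u [-0.0907 -0.      0.1788] F [ 0.6 -0.5 -0. ] rpy [180.   -0.   20.9] op -0.0
```

Call:
send_rows(
  increments=[
    [[0,-0.004,0,0],[0,-0.004,0,0],[0,-0.004,0,0],[0,-0.004,0,0],[0,-0.004,0,0],[0,-0.004,0,0],[0,-0.003,0,0],[0,-0.003,0,0],[0,-0.003,0,0],[0,0,0,0]],
  ],
)

```text
t: 13.9
position: [0.5663, 0.0363, 0.1793]
orientation: [179.9, -0.0, 20.8]
ft_force: [1.1, -5.7, 2.9]
opening: -0.0
```

Call:
send_rows(
  increments=[
    [[0,-0.002,0,0],[0,-0.002,0,0],[0,-0.002,0,0],[0,-0.002,0,0],[0,-0.002,0,0],[0,-0.002,0,0],[0,0,0,0]],
  ],
)

```text
t: 14.78
position: [0.5617, 0.048, 0.1786]
orientation: [-180.0, 0.0, 20.9]
ft_force: [-0.7, -0.6, 0.4]
opening: 0.001
```

```bash
python3 -c "
from h import *
where();a=shot('scene','s5.png')
A=cv2.resize(a[90:290,220:480],None,fx=2.3,fy=2.3,interpolation=3)
cv2.imwrite('pics/s5c.png',A[:,:,::-1])"
```

```text
t 14.78 u [-0.0457  0.      0.1786] F [-0.3  0.9  0.4] rpy [-180.     0.    20.9] op 0.0
```

View pics/s5c.png

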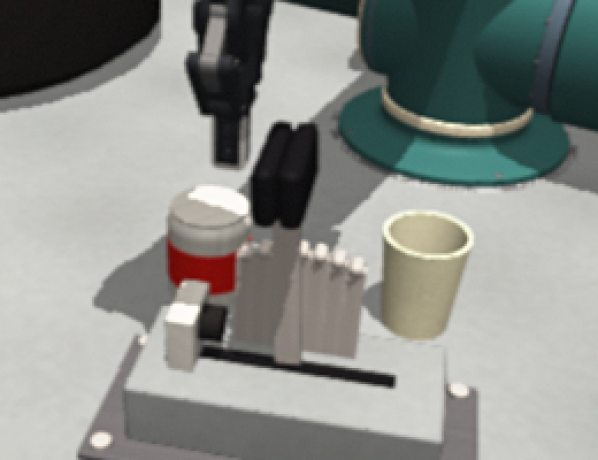

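The lever is now in the second notch: the near face at (250–298,228) matches 0.26. The finger is just behind it. I'll do the last click in small steps.

Call:
send_rows(
  increments=[
    [[0,-0.002,0,0],[0,-0.002,0,0],[0,-0.002,0,0],[0,-0.002,0,0],[0,-0.002,0,0],[0,-0.002,0,0],[0,-0.001,0,0],[0,0,0,0]],
  ],
)

```text
t: 15.82
position: [0.5573, 0.0598, 0.179]
orientation: [180.0, -0.0, 20.9]
ft_force: [2.2, -3.9, 2.8]
opening: -0.003
```

```bash
python3 -c "
from h import *
where()"
```

```text
t 15.82 u [-3.31e-02 -1.00e-04  1.79e-01] F [-4.4 -0.6  2.8] rpy [180.   -0.   20.9] op -0.0
```

Call:
send_rows(
  increments=[
    [[0,-0.0015,0,0],[0,-0.0015,0,0],[0,0,0,0]],
  ],
)

```text
t: 16.2
position: [0.556, 0.063, 0.1785]
orientation: [-180.0, 0.0, 20.9]
ft_force: [1.2, -1.2, 2.1]
opening: -0.0
```

Call:
send_rows(
  increments=[
    [[0,-0.0015,0,0],[0,-0.0015,0,0],[0,0,0,0]],
  ],
)

```text
t: 16.58
position: [0.5549, 0.0658, 0.1785]
orientation: [-180.0, 0.0, 20.9]
ft_force: [0.0, 0.5, 0.4]
opening: 0.004
```

The force fell to zero, so the lever has snapped over. I'll back off, rise and look.

Call:
send_rows(
  increments=[
    [[0,0.015,0,0],[0,0.025,0,0],[0,0.025,0,0],[0,0,-0.04,0],[0,0,-0.04,0],[0,0,-0.04,0],[0,0.05,-0.01,0],[0,0.05,0,0],[0,0,0,0],[0,0,0,0]],
  ],
)

```text
t: 17.82
position: [0.6137, -0.0891, 0.3084]
orientation: [-180.0, 0.0, 20.8]
ft_force: [-0.5, -1.0, -0.4]
opening: 0.001
```

```bash
python3 -c "
from h import *
where();a=shot('scene','s6.png');b=shot('top','t6.png')
for n,im in(('scene',a),('top',b)):
    m=(im.max(2)<45).astype(np.uint8);k,l,s,ce=cv2.connectedComponentsWithStats(m)
    for i in range(1,k):
        if s[i,4]>400: print(n,s[i],ce[i])
C=np.zeros((460,800,3),np.uint8);C[:,:400]=cv2.resize(a[90:320,260:460],(400,460));C[:460,400:]=cv2.resize(b[100:330,200:400],(400,460))
cv2.imwrite('pics/c6.png',C[:,:,::-1])"
```

```text
t 17.82 u [-1.923e-01  3.000e-04  3.084e-01] F [-0.7  0.8 -0.4] rpy [-180.     0.    20.8] op 0.0
scene [   91     0   200   136 14168] [192.60876623  81.86038961]
scene [  301     0   206    97 14013] [392.09127239  37.62006708]
scene [  505     0   135   157 15275] [587.43181669  77.18481178]
scene [377  67  33  69 566] [393.71378092  99.0229682 ]
scene [ 419  115   81   46 1165] [462.57339056 138.81630901]
scene [337 144  29  46 995] [350.6080402 166.2120603]
top [386 111 115  46 926] [450.99892009 129.1187905 ]
top [383 125  43  45 410] [404.72682927 148.40243902]
top [  531   265   109   135 11313] [593.13250243 343.21921683]
```

View pics/c6.png

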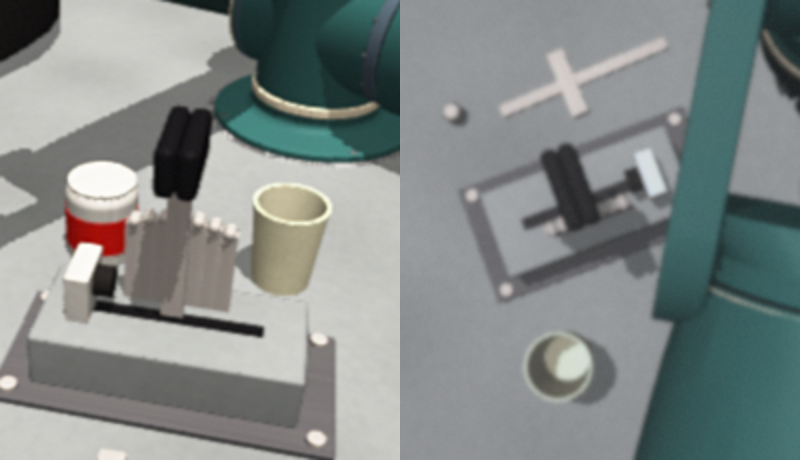

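```bash
python3 -c "
from h import *
shot('scene','s7.png')
for f in('s1','s5','s6','s7'):
    im=cv2.imread('pics/'+f+'.png'); m=(im.max(2)<45).astype(np.uint8)
    m[:,:325]=0;m[:,385:]=0;m[:140]=0;m[195:]=0
    k,l,s,ce=cv2.connectedComponentsWithStats(m);i=1+np.argmax(s[1:,4]);print(f,s[i],ce[i])
where()"
```

```text
s1 [345 145  29  47 951] [358.85594111 167.73711882]
s5 [ 329  144   29   45 1026] [343.54873294 166.10721248]
s6 [337 144  29  46 995] [350.6080402 166.2120603]
s7 [ 337  144   29   46 1000] [350.604 166.23 ]
t 17.98 u [-0.1913  0.      0.3089] F [ 0.5  0.2 -0.2] rpy [180.   -0.   20.9] op 0.0
```

The lever stopped on the crest at about 0.32: the centroid is 350.6, where 0.26 gives 343.5 and 0.39 gives 358.9. It needs a nudge of a few mm further, which stays well short of the next crest.

Call:
send_rows(
  increments=[
    [[0,-0.05,0,0],[0,-0.05,0,0],[0,0,0.033,0],[0,0,0.033,0],[0,0,0.033,0],[0,0,0.031,0],[0,-0.02,0,0],[0,-0.02,0,0],[0,-0.01,0,0],[0,0,0,0]],
  ],
)

```text
t: 19.23
position: [0.5604, 0.0525, 0.1798]
orientation: [180.0, -0.1, 20.9]
ft_force: [0.0, -0.5, -0.3]
opening: -0.004
```

```bash
python3 -c "
from h import *
where()"
```

```text
t 19.23 u [-0.041  -0.0004  0.1798] F [-0.5  0.2 -0.3] rpy [ 1.80e+02 -1.00e-01  2.09e+01] op -0.0
```

Call:
send_rows(
  increments=[
    [[0,-0.003,0,0],[0,-0.003,0,0],[0,-0.003,0,0],[0,-0.002,0,0],[0,-0.002,0,0],[0,-0.002,0,0],[0,-0.002,0,0],[0,-0.002,0,0],[0,0,0,0],[0,0,0,0]],
  ],
)

```text
t: 20.48
position: [0.5536, 0.0693, 0.1787]
orientation: [-180.0, 0.0, 20.9]
ft_force: [0.4, 0.1, -0.5]
opening: -0.001
```

```bash
cat > g.py <<'E'
from h import *
where();im=shot('scene','s8.png'); m=(im.max(2)<45).astype(np.uint8)
m[:,:325]=0;m[:,400:]=0;m[:140]=0;m[195:]=0
k,l,s,ce=cv2.connectedComponentsWithStats(m);i=1+np.argmax(s[1:,4]);print(s[i],ce[i])
E
python3 g.py
```

```text
t 20.48 u [-0.0229 -0.      0.1787] F [-0.  -0.4 -0.5] rpy [-180.     0.    20.9] op -0.0
[ 344  144   31   48 1002] [358.94111776 167.58582834]
```

The centroid is 358.9, so the lever is seated at 0.39. Retracting.

Call:
send_rows(
  increments=[
    [[0,0.015,0,0],[0,0.025,0,0],[0,0.025,0,0],[0,0,-0.04,0],[0,0,-0.04,0],[0,0,-0.04,0],[0,0.05,-0.01,0],[0,0.05,0,0],[0,0,0,0],[0,0,0,0]],
  ],
)

```text
t: 21.78
position: [0.6123, -0.0854, 0.3085]
orientation: [-180.0, 0.0, 20.8]
ft_force: [-0.4, -0.1, 0.2]
opening: -0.003
```

```bash
python3 g.py; python3 -c "
import cv2
a=cv2.imread('pics/s8.png');cv2.imwrite('pics/c8.png',a[90:390,200:500])"
```

```text
t 21.77 u [-1.884e-01  3.000e-04  3.085e-01] F [0.1 0.4 0.2] rpy [-180.     0.    20.8] op -0.0
[345 144  29  48 965] [358.8       167.3492228]
```

View pics/c8.png

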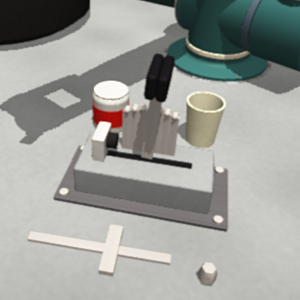

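The lever rests at its starting position, the third notch. The centroid is (358.8,167.3), against (358.9,167.7) at the start. The tin, cup, gauge and nut look where they were, and the hand is clear.

```bash
python3 -c "
from bench import order
print(order.close_job())"
```

```text
the job is handed in; nothing more can be done
None
```

The job is handed in, with the lever resting in the third notch from home, the bystanders apparently untouched and the hand clear. It took about 22 s of the 61 s allowed. I used shut fingers throughout, so the grip was never pinched.

- **Home:** I pushed the lever back until it met a hard stop. The horizontal force rose to about 26 N, and the picture showed the lever against the buffer end.
- **Out to the third notch:** I pushed it back the other way from the home side. The last look with the hand clear shows the grip where 0.39 rad puts it. The lever also started in the third notch, so I checked against that picture: (358.8, 167.3) px now, (358.9, 167.7) px then.
- **Fourth notch:** the fingers stopped about 18 mm short of where the lever would cross into it.

Two things went wrong and were put right:
- **First push home:** the finger tips rode up on the grip's rounded top edge with about 15 N of lift. I backed off, went lower and pushed again.
- **Third click:** the lever first stopped on the crest at about 0.32 rad, although the force had dropped to zero. The check picture showed this, and a further push of about 5 mm seated it.

The bystanders look unmoved in the last picture, judged by eye only. The force reading with the hand clear was near zero.

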